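# Tare the cup on the kitchen scale, then weigh in two walnuts

## Robot

A 6-joint arm with a two-finger parallel gripper is mounted at the origin on the work surface. World frame = base frame: x ahead of the robot, y to its left, z up, the work surface at z = 0. Lengths are in m, angles in rad, forces in N, time in s.
With the tool pointing down it reaches from about 0.275 to 0.75 m from the base axis. Payload 10.2 kg.
Tool frame: the origin (TCP) lies midway between the tips of the shut fingers; the grasp point (between the pads) lies 19 mm behind it (env.hold_point_z is the distance from the TCP to the grasp point, in m); x points along the fingers, z is the direction in which the jaws open and shut, and the axes are right-handed (so a half turn about x gives the same grasp; the last joint's range is limited). The gripper opens to 85 mm and grips with 20 to 120 N. Pads are 22 mm wide; open, the fingers measure 114 mm over their backs; the gripper's body (76 mm by 85 mm) begins 54 mm behind the grasp point. The pads swing forward as they close: fully open they stand 13 mm farther back than shut.
Start: joints at [0.988, 0.313, 1.498, -0, 1.331, -0.223], TCP at [0.185, 0.491, 0.231] pointing down, gripper open.
Joint ranges: [-2.94, 2.94], [-0.97, 2.17], [0.19, 2.56], [-1.23, 4.37], [0.02, 3.11], [-2.88, 2.88]. Speed limits (rad/s): [2.39, 2.39, 3.01, 3.14, 3.14, 3.14].

## Interface

Orientations are given as a unit quaternion [x, y, z, w].
In Python, from bench import env, kinematics, monitor, eyes, job gives the robot as it stands. The module is installed in compiled form; this text tells all that it offers. Calls block until the motion is done:
- env.reach(position, orientation): joint-space move of the TCP to a pose.
- env.movel(position, velocity=0.15, frame=None, guard=None): straight line of the TCP; frame=None keeps the orientation; velocity is the mean speed in m/s. With guard (N) it stops when the force on the tool has changed by that much, and returns True; else False.
- env.set_joints(angles): joint-space move.
- env.release() and env.close_gripper(effort=None): open the fingers fully, or close them until they stop; effort is the grip in N (None keeps the last).
- env.hold(seconds).
- kinematics.ik(position, orientation): joint angles nearest the present ones, or None.
- monitor.sense(): the state.
- eyes.grab_frame(name): name is "scene" or "top" or "wrist"; returns a dict with "frame" (420x560x3 uint8, red, green, blue), "mtx" (3x3 intrinsics, pixels), "view" (4x4, takes a point from world to camera coordinates). Camera axes: x right, y down, z forward; pixel columns grow to the right and rows downward; lengths in m; the calibration is good to about 2 mm. The wrist camera is an equidistant fisheye: a pixel r from the principal point sees the ray r / f radians off the axis. A picture is of the moment at which its call begins. There is no depth.
A pose or a line that the arm cannot do raises env.MotionError and nothing moves.
- job.hand_in(): hands the job in, once; it reports no verdict.
The state is a dict: "clock": time; "joints": joint angles; "qvel": joint speeds; "joint_efforts": joint torques, N m; "position": TCP position; "ee_rot": TCP orientation; "contact_force": force on the tool from outside, world axes, zero at the start; "ft_torque": the same for the moment, N m; "finger_gap": opening from 0.0 (shut) to 1.0 (fully open).
Only numpy, scipy, OpenCV 4.12 (cv2) and the standard library are available. Lean on these libraries where they do the work, as an engineer would, in place of code of your own. Each camera call takes 0.05 s, during which the arm holds its last target.

## Task

Weigh out the two walnuts: stand the empty white cup upright in the middle of the scale's steel pan, setting it down rather than dropping it, and let go of it. With only the empty cup on the pan, press the orange tare button down and release it; only then let both walnuts into the cup from just above its rim, and do not press tare again once a walnut is in. Finish with the cup standing on the pan with both walnuts in it, the blue cup, spoon, bamboo box and pepper mill left where they were.

Things in the scene. Friction and masses are not known exactly. Their poses are not given: they have to be found in the camera images.
- cup: Empty white ceramic cup without handle, standing open end up on the walnut tray: 62 tall, outer diameter 68 over its upper half, 60 at the foot; wall 4, inner diameter 60, floor 6 thick; about 0.2 kg. Origin at the centre of its underside, z up through the mouth. (Sizes in mm.)
- pan (a point): Centre of the top face of the scale's square-cornered steel weighing pan, 28 above the work surface; pan 135 along the scale's x by 145 along its y. The axes are the scale's: z up, x from the button end towards the pan. (Sizes in mm.)
- scale: Grey kitchen scale, fixed to the table, 205 (its x) by 160 (its y), 28 high over the pan. Origin at the centre of its underside, z up. The pan centre is at x +27; the low deck at the -x end, 20 high, carries a dark display (y +40, look only) and the orange tare button (x -72, y -35). The scale and the marble board can start in exchanged places. (Sizes in mm.)
- tare (a joint): Travel of the orange tare button in m: 0 up, 0.006 fully down; straight down; its spring returns it. Fully down takes about 4 N; it counts as pressed when deeper than 0.004 for a tenth of a second.
- tare_top (a point): Centre of the top of the orange round tare button (diameter 26), in a black housing on the scale's deck, 42 above the work surface. It moves with the button. (Sizes in mm.)
- walnut_a: Brown walnut standing on its flat blunt end on the marble board: round, diameter 32 (at mid height), 34 tall, about 16 g. Origin at the centre of its underside, z up along its long axis. (Sizes in mm.)
- walnut_b: The other walnut, the same, beside the first along the board's x axis, 72 to 95 mm from it centre to centre, each up to 15 mm to either side of that axis. (Sizes in mm.)
- walnut_a_mid (a point): Centre of the first walnut, 17 above its underside when it stands. (Sizes in mm.)
- walnut_b_mid (a point): Centre of the second walnut, 17 above its underside when it stands. (Sizes in mm.)
- board: White marble board, fixed, 170 (its x) by 110 (its y), 8 thick. Origin at the centre of its underside. The walnuts stand along its x axis, so that there is free room for fingers on both sides in its y direction. (Sizes in mm.)
- tray: Dark walnut-wood tray, fixed, 360 (its x) by 280 (its y), rim 14 high, walls 6, floor 6 thick. Origin at the centre of its underside. Carries both cups (side by side along its y, 120 to 150 apart centre to centre, either way round), the spoon at its -x end and the bamboo box at its +x end. (Sizes in mm.)
- blue_cup: Blue cup of the same shape as the white one, on the tray; to be left alone. Origin at the centre of its underside. (Sizes in mm.)
- spoon: Steel spoon, 170 long, lying across the tray's -x end; to be left alone. Origin near its middle. (Sizes in mm.)
- bamboo_box: Closed bamboo box with a lid and small knob, 96 by 156, 71 high without the knob (83 with it), at the tray's +x end; to be left alone. Origin at the centre of its underside. (Sizes in mm.)
- mill: Dark wooden pepper mill, diameter 54, 145 tall, on the right of the table; to be left alone. Origin at the centre of its underside. (Sizes in mm.)
There are look-alikes about, which are no part of the job. What is shaped like the walnut_a but turquoise is not meant.

How it is judged:
By the outcome, as a careful person would: the job done as asked, in the order asked, and still so for the second after the job is handed in, with the robot touching nothing.
It also fails if it takes over 72 s, if anything falls off the work surface, if the arm or the gripper's body presses on something with over 40 N, if the wrist force passes 120 N, or if a joint passes its speed limit or range.

## Working session

There is one attempt and no reset: what is moved stays moved. The work goes in short steps, each a Python script; the robot and the scene stay as the last script left them, time stands still between calls to the robot, and variables do not carry over. Pictures are saved under pics/ and viewed, and the job is handed in when it is done.

```bash
mkdir -p pics; python3 - <<'E'
from bench import env, monitor, eyes
import cv2,numpy as np
for n in ["scene","top","wrist"]:
    f=eyes.grab_frame(n); cv2.imwrite(f"pics/{n}0.png",f["frame"][:,:,::-1]); np.savez(f"pics/{n}0.npz",**f)
    print(n,np.round(f["mtx"],1).tolist(),np.round(f["view"],3).tolist())
s=monitor.sense(); print(s, env.hold_point_z)
E
```

```text
scene [[475.7, 0.0, 282.0], [0.0, 475.7, 210.0], [0.0, 0.0, 1.0]] [[-0.801, 0.598, -0.007, 0.458], [0.439, 0.579, -0.687, -0.212], [-0.407, -0.554, -0.726, 1.435], [0.0, 0.0, 0.0, 1.0]]
top [[418.5, 0.0, 282.5], [0.0, 418.5, 212.0], [0.0, 0.0, 1.0]] [[-0.017, -1.0, -0.005, -0.011], [-0.999, 0.017, -0.042, 0.546], [0.042, 0.004, -0.999, 1.148], [0.0, 0.0, 0.0, 1.0]]
wrist [[325.2, 0.0, 280.4], [0.0, 325.2, 213.3], [0.0, 0.0, 1.0]] [[0.353, 0.936, -0.002, -0.524], [0.887, -0.334, 0.321, -0.042], [0.299, -0.115, -0.947, 0.382], [0.0, 0.0, 0.0, 1.0]]
{'clock': 0.15, 'joints': array([ 9.87580192e-01,  3.13333875e-01,  1.49821351e+00, -3.24536961e-05,
        1.33103159e+00, -2.23403761e-01]), 'qvel': array([ 0.00048298, -0.00248905, -0.00345008,  0.00110649,  0.003683  ,
       -0.00036311]), 'joint_efforts': array([ 2.09994680e-03, -4.12364638e+01, -2.59796691e+01, -1.98522976e-04,
        3.19571496e-03, -3.67675895e-06]), 'position': array([0.18476805, 0.49121397, 0.23087867]), 'ee_rot': array([-0.40260416,  0.58171667,  0.40232344,  0.58107784]), 'contact_force': array([-0.07166618,  0.57824491, -0.41089725]), 'ft_torque': array([-0.0329051 , -0.00805812, -0.01739152]), 'finger_gap': 1.0018729775919748} 0.0187
```

View pics/top0.png

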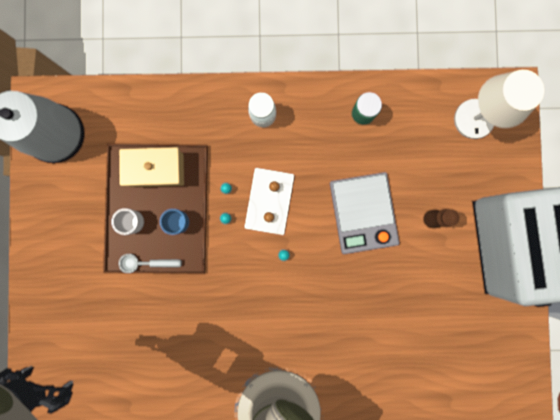

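View pics/scene0.png

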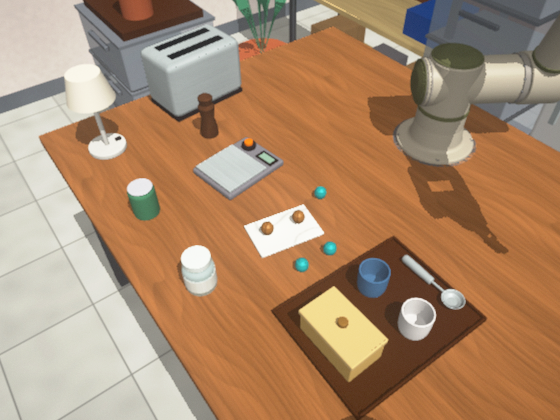

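View pics/wrist0.png

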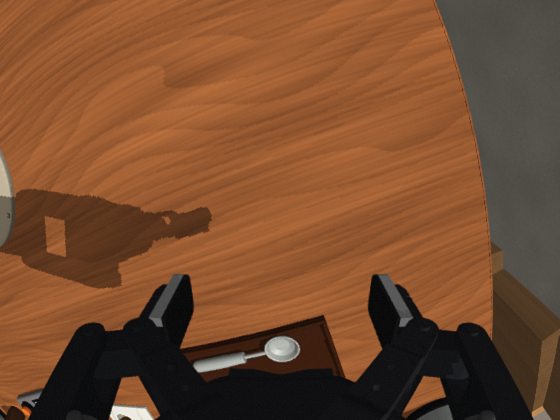

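Candidates: the white cup on the tray is at top px (127,222). The white-topped jars at (262,110) and (368,105) are on bare table, so they don't fit. The brown walnuts are on the board at (274,186) and (268,217). The turquoise nuts at (226,188), (226,218) and (285,255) are look-alikes. Next I'll measure and check the crop.

```bash
cat > h.py <<'E'
import numpy as np,cv2
def load(n): return dict(np.load(f"pics/{n}.npz"))
def cast(f,uv,z,fish=False):
    K=f["mtx"];V=f["view"];R=V[:3,:3];c=-R.T@V[:3,3]
    x=(uv[0]-K[0,2])/K[0,0];y=(uv[1]-K[1,2])/K[1,1]
    if fish:
        r=np.hypot(x,y); d=np.array([x/r*np.sin(r),y/r*np.sin(r),np.cos(r)]) if r>0 else np.array([0,0,1.])
    else: d=np.array([x,y,1.])
    d=R.T@d; return c+d*(z-c[2])/d[2]
def proj(f,p):
    q=f["view"][:3,:3]@p+f["view"][:3,3]; q=f["mtx"]@q; return q[:2]/q[2]
def blobs(m,amin=15):
    n,l,s,c=cv2.connectedComponentsWithStats(m.astype(np.uint8))
    return [(c[i],s[i],l==i) for i in range(1,n) if s[i,4]>=amin]
E
python3 - <<'E'
from h import *
for n in ["top0","scene0"]:
    f=load(n); im=f["frame"]; hsv=cv2.cvtColor(im,cv2.COLOR_RGB2HSV).astype(int)
    H,S,V=hsv[...,0],hsv[...,1],hsv[...,2]
    x0,y0,x1,y1=(100,140,420,280) if n=="top0" else (180,130,500,390)
    roi=np.zeros(H.shape,bool);roi[y0:y1,x0:x1]=1
    print(n)
    for name,m in dict(white=(S<45)&(V>120),blue=(H>100)&(H<120)&(S>90),yellow=(H>18)&(H<32)&(S>60)&(V>170),orange=(H>5)&(H<20)&(S>200)&(V>200)).items():
        for c,s,l in blobs(m&roi,20):
            k=cv2.findContours(l.astype(np.uint8),0,2)[0][0]
            print(name,np.round(c,1),s.tolist(),[np.round(q,1).tolist() for q in cv2.minAreaRect(k)])
    cv2.imwrite(f"pics/{n}_c.png",cv2.resize(im[y0:y1,x0:x1,::-1],None,fx=2.4,fy=2.4 if n=="top0" else 2.2,interpolation=2))
E
```

```text
top0
white [268.9 200.9] [245, 168, 49, 67, 2258] [[269.1, 200.9], [40.1, 61.3], 9.8]
white [363.6 209.4] [330, 173, 69, 81, 3700] [[364.0, 212.8], [73.5, 57.7], 80.2]
white [125.3 221.1] [111, 208, 28, 27, 539] [[124.5, 221.0], [27.0, 26.0], 0.0]
white [354.4 240.8] [346, 236, 18, 11, 161] [[354.5, 240.8], [9.2, 17.5], 81.9]
white [143.8 262.9] [118, 254, 63, 19, 563] [[149.0, 263.0], [18.0, 62.0], 90.0]
blue [173.7 221.5] [160, 210, 28, 24, 536] [[173.5, 221.5], [23.0, 27.0], 90.0]
yellow [157.8 162.8] [120, 148, 59, 38, 1110] [[149.0, 166.5], [37.0, 58.0], 90.0]
orange [383.9 236.6] [380, 232, 8, 10, 30] [[383.5, 236.5], [9.0, 7.0], 90.0]
scene0
white [449.5 144.6] [418, 130, 57, 33, 1053] [[446.0, 146.0], [32.0, 56.0], 90.0]
white [235.2 168.6] [194, 138, 89, 61, 2549] [[238.1, 165.6], [47.0, 79.1], 56.0]
white [266.4 157.4] [259, 152, 16, 12, 91] [[266.5, 157.5], [15.3, 6.4], 33.7]
white [283.  231.4] [244, 204, 80, 53, 2083] [[283.6, 229.7], [36.6, 71.9], 69.0]
white [198.1 270. ] [181, 245, 36, 51, 1403] [[198.2, 270.1], [49.8, 33.2], 73.3]
white [437.3 285.4] [402, 255, 64, 55, 727] [[431.6, 282.9], [78.0, 18.8], 36.9]
white [416.2 318.3] [399, 297, 37, 44, 1256] [[416.8, 319.0], [35.7, 42.8], 11.3]
white [185.4 380.2] [180, 363, 17, 27, 246] [[188.0, 376.0], [16.0, 26.0], 0.0]
blue [373.7 276.4] [359, 258, 31, 39, 883] [[374.0, 277.0], [38.0, 30.0], 90.0]
yellow [344.8 329.8] [299, 286, 89, 95, 3760] [[345.7, 329.1], [87.1, 54.9], 53.7]
orange [248.5 141.8] [244, 139, 9, 7, 46] [[248.0, 142.0], [6.0, 8.0], 90.0]
```

View pics/top0_c.png

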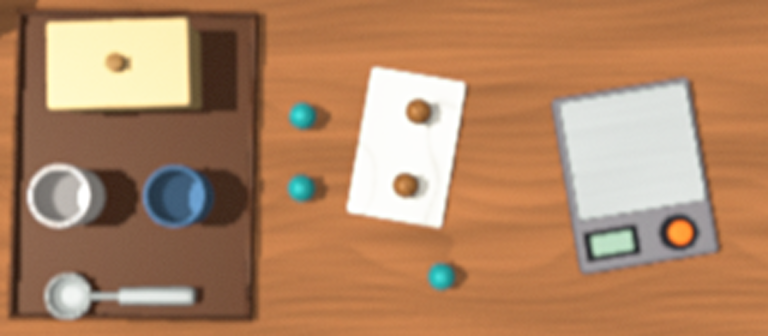

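View pics/scene0_c.png

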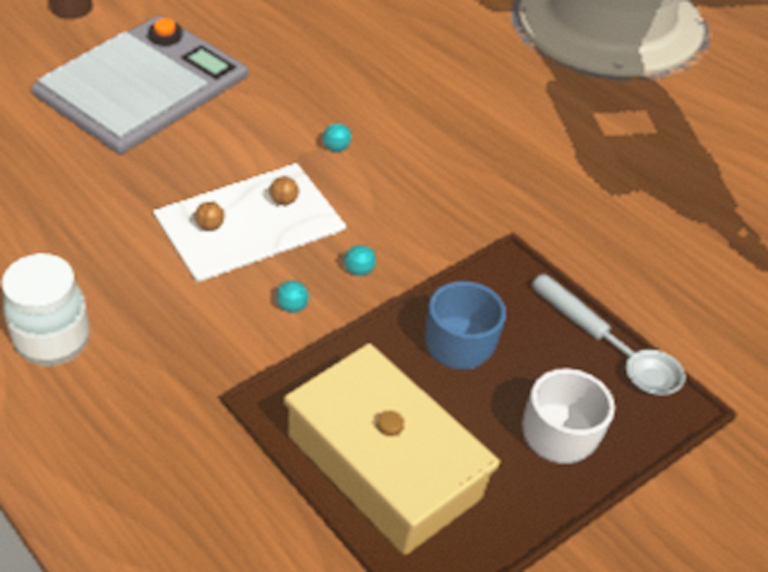

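The crops confirm it: white cup at top (125,221), with the blue cup beside it. The two brown nuts are on the marble and the three turquoise ones are off it. Now I'll cast rays from both views.

```bash
python3 - <<'E'
from h import *
from scipy.optimize import least_squares
T=load("top0");S=load("scene0")
def hs(f): return [cv2.cvtColor(f["frame"],cv2.COLOR_RGB2HSV).astype(int)[...,i] for i in range(3)]
def tri(a,b):
    return least_squares(lambda p:np.r_[proj(T,p)-a,proj(S,p)-b],[.45,0,.03])
def box(x,y,w,h):
    m=np.zeros((420,560),bool);m[y:y+h,x:x+w]=1;return m
H,s,V=hs(T);tw=[b for b in blobs((s>100)&box(258,172,28,56)&(H<25)&(V>40),15)]
Ht,Hs=H,s
tw=[(b[0],b[1].tolist()) for b in tw];print("T",tw)
H,s,V=hs(S);sw=[(b[0],b[1].tolist()) for b in blobs((s>120)&(H<25)&box(255,205,55,35),25)];print("S",sw)
tw=[c for c,q in tw if q[4]<300];sw=[c for c,q in sw]
for c in tw: print("top z.025",np.round(cast(T,c,.025),4))
for c in sw: print("scene z.025",np.round(cast(S,c,.025),4))
for a in tw:
    for b in sw:
        r=tri(a,b);print("tri",np.round(r.x,4),round(r.cost,2))
# button
for f,n in((T,"T"),(S,"S")):
    H,s,V=hs(f); bx=box(370,225,30,25) if n=="T" else box(235,130,30,25)
    for c,q,l in blobs((H<22)&(s>185)&(V>150)&bx,15): print("btn",n,c.round(1),q,cast(f,c,.042).round(4))
# corners
def poly(f,m,z,name):
    k=max(cv2.findContours(m.astype(np.uint8),0,1)[0],key=cv2.contourArea)
    w=np.array([cast(f,p[0],z)[:2]*1000 for p in k],np.float32)
    r=cv2.minAreaRect(w);print(name,np.round(r[0],1),np.round(r[1],1),round(r[2],1))
for f,n,bb,pb in((T,"T",(240,163,60,77),(325,168,78,65)),(S,"S",(240,200,90,60),(190,130,95,67))):
    H,s,V=hs(f)
    for c,q,l in blobs((s<45)&(V>120)&box(*bb),500): poly(f,l,.008,n+"board")
    for c,q,l in blobs((s<30)&(V>175)&box(*pb),500): print(q,end=' ');poly(f,l,.028,n+"pan")
# cup, top-down
H,s,V=hs(T)
for nm,m in(("white",(s<45)&(V>100)&box(105,200,45,45)),("blue",(H>98)&(H<122)&(s>80)&box(150,200,45,45))):
    k=max(cv2.findContours(m.astype(np.uint8),0,1)[0],key=cv2.contourArea);e=cv2.minEnclosingCircle(k);print(nm,e,cv2.boundingRect(k),cast(T,e[0],.068))
# tray corners approx from top crop pixels
for p in((22,14),(260,14),(256,318),(12,316)): print("tray",cast(T,(100+p[0]/2.4,140+p[1]/2.4),.014).round(3))
E
```

```text
T [(array([273.97058824, 186.05882353]), [270, 182, 9, 9, 68]), (array([268.46268657, 216.73134328]), [264, 213, 10, 9, 67])]
S [(array([269.5       , 209.89835165]), [255, 205, 44, 16, 364]), (array([298.03809524, 216.3047619 ]), [293, 211, 11, 12, 105]), (array([266.8490566 , 227.75471698]), [262, 222, 11, 12, 106])]
top z.025 [0.6166 0.0015 0.025 ]
top z.025 [0.5326 0.018  0.025 ]
scene z.025 [ 0.579  -0.0432  0.025 ]
scene z.025 [0.535  0.0178 0.025 ]
scene z.025 [0.6193 0.0017 0.025 ]
tri [0.6098 0.0008 0.0818] 0.14
tri [0.5819 0.025  0.0639] 197.37
tri [0.6177 0.0009 0.0231] 0.15
tri [ 0.563  -0.0074  0.0429] 199.07
tri [0.5335 0.0174 0.0236] 0.14
tri [ 0.5691 -0.0082 -0.0209] 224.86
btn T [383.1 236.5] [378 232  11  10  87] [ 0.4736 -0.2901  0.042 ]
btn S [248.3 141.9] [244 138   9   8  57] [ 0.4793 -0.2855  0.042 ]
Tboard [577.4  16.2] [111.4 170.9] 79.2
[ 333  175   61   57 2647] Tpan [ 566.3 -240.3] [136.1 145.9] 8.5
Sboard [581.5  18.7] [113.6 170. ] 79.2
[ 196  145   70   47 1710] Span [ 569.2 -239.4] [134.7 146.5] 8.5
white ((126.61289978027344, 221.0), 15.8986177444458) (111, 208, 32, 27) [0.5264701  0.39087682 0.068     ]
blue ((173.9642791748047, 221.5), 14.044724464416504) (160, 210, 29, 24) [0.52298024 0.26577846 0.068     ]
tray [0.739 0.46  0.014]
tray [0.733 0.183 0.014]
tray [0.382 0.191 0.014]
tray [0.389 0.471 0.014]
```

Board 170x111 mm, pan 136x146 mm and nut spacing 85 mm all match the given sizes. The button also sits where the pan pose and its scale offset predict. Now I'll refine the white cup from both views.

```bash
python3 - <<'E'
from h import *
T=load("top0");S=load("scene0")
t=np.linspace(0,2*np.pi,90)
def ring(f,c,z,r): return np.array([proj(f,np.array([c[0]+r*np.cos(a),c[1]+r*np.sin(a),z])) for a in t])
for nm,f,b in(("T",T,(105,200,45,45)),("S",S,(390,288,55,60))):
    hsv=cv2.cvtColor(f["frame"],cv2.COLOR_RGB2HSV).astype(int)
    m=np.zeros((420,560),bool);m[b[1]:b[1]+b[3],b[0]:b[0]+b[2]]=1
    m&=(hsv[...,1]<60)&(hsv[...,2]>100); k=max(cv2.findContours(m.astype(np.uint8),0,1)[0],key=cv2.contourArea)
    print(nm,cv2.boundingRect(k))
    for c in((.5265,.396),(.5265,.393),(.530,.396),(.530,.393),(.523,.396)):
        r=ring(f,c,.068,.034);g=np.vstack([r,ring(f,c,.037,.034),ring(f,c,.006,.030)])
        print(c,"rim",r.min(0).round(1),r.max(0).round(1),"all",g.min(0).round(1),g.max(0).round(1))
    im=f["frame"].copy()[:,:,::-1]; x,y,w,h=b
    cr=cv2.resize(im[y:y+h,x:x+w],None,fx=8,fy=8,interpolation=0)
    cv2.polylines(cr,[((ring(f,(.5265,.396),.068,.034)-[x-.5,y-.5])*8).astype(np.int32)],True,(0,0,255),1)
    cv2.imwrite(f"pics/cup{nm}.png",cr)
E
```

```text
T (111, 208, 32, 28)
(0.5265, 0.396) rim [111.8 208.2] [137.5 233.9] all [111.8 208.2] [143.9 233.9]
(0.5265, 0.393) rim [113.  208.1] [138.7 233.9] all [113.  208.1] [145.  233.9]
(0.53, 0.396) rim [111.8 206.8] [137.5 232.6] all [111.8 206.8] [143.9 232.6]
(0.53, 0.393) rim [113.  206.8] [138.7 232.6] all [113.  206.8] [145.  232.6]
(0.523, 0.396) rim [111.8 209.5] [137.5 235.3] all [111.8 209.5] [143.9 235.3]
S (398, 297, 38, 44)
(0.5265, 0.396) rim [401.1 296.2] [435.8 325.8] all [397.9 296.2] [435.8 339.5]
(0.5265, 0.393) rim [400.  295.2] [434.6 324.7] all [396.8 295.2] [434.6 338.4]
(0.53, 0.396) rim [399.9 297.1] [434.6 326.8] all [396.7 297.1] [434.6 340.4]
(0.53, 0.393) rim [398.8 296.1] [433.4 325.7] all [395.7 296.1] [433.4 339.4]
(0.523, 0.396) rim [402.3 295.3] [437.  324.9] all [399.1 295.3] [437.  338.6]
```

View pics/cupT.png

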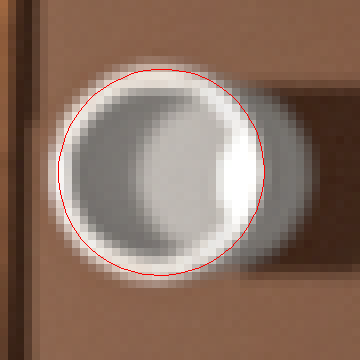

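View pics/cupS.png

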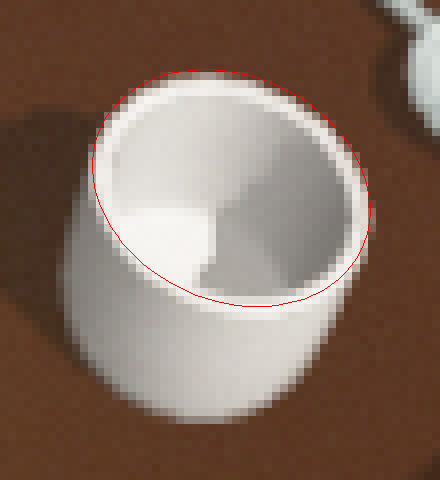

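The cup rim fits at about (0.5275, 0.396) in both views, to within 2 mm. Next I'll check IK for the whole plan.

```bash
cat > plan.py <<'E'
import numpy as np
from scipy.spatial.transform import Rotation as R
def quat(deg):
    a=np.radians(deg);x=np.array([0,0,-1.]);z=np.array([np.cos(a),np.sin(a),0]);y=np.cross(z,x)
    return R.from_matrix(np.c_[x,y,z]).as_quat()
CUP=(.5275,.3962);PAN=(.568,-.240);BTN=(.4755,-.2885);WA=(.6177,.0012);WB=(.5338,.0177)
E
python3 - <<'E'
from plan import *
from bench import kinematics,monitor
s=monitor.sense();print(np.degrees(R.from_quat(s["ee_rot"]).as_matrix()[:,2]).round(1),s["clock"])
for n,p,z in(("cup",CUP,.022),("cuphi",CUP,.2),("pan",PAN,.044),("panhi",PAN,.15),("btn",BTN,.036),("wa",WA,.012),("wb",WB,.012)):
    for d in(79,90,-11+0,-101,-90,0,180,169,-190) if 0 else (79,-101,90,-90,0):
        q=kinematics.ik([*p,z],quat(d));print(n,d,None if q is None else q.round(2))
E
```

```text
[20.2 53.6 -0.1] 0.15
cup 79 [ 0.47  0.82  1.26 -0.    1.07 -0.91]
cup -101 [ 0.47  0.82  1.26 -0.    1.07  2.23]
cup 90 [ 0.47  0.82  1.26 -0.    1.07 -1.1 ]
cup -90 [ 0.47  0.82  1.26 -0.    1.07  2.04]
cup 0 [ 0.47  0.82  1.26 -0.    1.07  0.47]
cuphi 79 [ 0.47  0.64  1.08 -0.    1.42 -0.91]
cuphi -101 [ 0.47  0.64  1.08 -0.    1.42  2.23]
cuphi 90 [ 0.47  0.64  1.08 -0.    1.42 -1.1 ]
cuphi -90 [ 0.47  0.64  1.08 -0.    1.42  2.04]
cuphi 0 [ 0.47  0.64  1.08 -0.    1.42  0.47]
pan 79 [-0.59  0.7   1.4  -0.    1.03 -1.97]
pan -101 [-0.59  0.7   1.4  -0.    1.03  1.17]
pan 90 [-0.59  0.7   1.4  -0.    1.03 -2.16]
pan -90 [-0.59  0.7   1.4  -0.    1.03  0.98]
pan 0 [-0.59  0.7   1.4  -0.    1.03 -0.59]
panhi 79 [-0.59  0.58  1.31 -0.    1.25 -1.97]
panhi -101 [-0.59  0.58  1.31 -0.    1.25  1.17]
panhi 90 [-0.59  0.58  1.31 -0.    1.25 -2.16]
panhi -90 [-0.59  0.58  1.31 -0.    1.25  0.98]
panhi 0 [-0.59  0.58  1.31 -0.    1.25 -0.59]
btn 79 [-0.76  0.61  1.61 -0.    0.92 -2.13]
btn -101 [-0.76  0.61  1.61 -0.    0.92  1.01]
btn 90 [-0.76  0.61  1.61 -0.    0.92 -2.33]
btn -90 [-0.76  0.61  1.61 -0.    0.92  0.81]
btn 0 [-0.76  0.61  1.61 -0.    0.92 -0.76]
wa 79 [-0.19  0.75  1.42 -0.    0.98 -1.57]
wa -101 [-0.19  0.75  1.42 -0.    0.98  1.58]
wa 90 [-0.19  0.75  1.42 -0.    0.98 -1.76]
wa -90 [-0.19  0.75  1.42 -0.    0.98  1.38]
wa 0 [-0.19  0.75  1.42 -0.    0.98 -0.19]
wb 79 [-0.19  0.61  1.69 -0.    0.84 -1.57]
wb -101 [-0.19  0.61  1.69 -0.    0.84  1.58]
wb 90 [-0.19  0.61  1.69 -0.    0.84 -1.76]
wb -90 [-0.19  0.61  1.69 -0.    0.84  1.38]
wb 0 [-0.19  0.61  1.69 -0.    0.84 -0.19]
```

```bash
python3 - <<'E'
from plan import *
from bench import env,monitor,eyes
import cv2
env.reach([*CUP,.15],quat(79))
f=eyes.grab_frame("wrist");cv2.imwrite("pics/w1.png",f["frame"][:,:,::-1]);np.savez("pics/w1.npz",**f)
s=monitor.sense();print(s["clock"],s["position"])
E
```

```text
1.5667 [0.52662587 0.39721308 0.15064895]
```

View pics/w1.png

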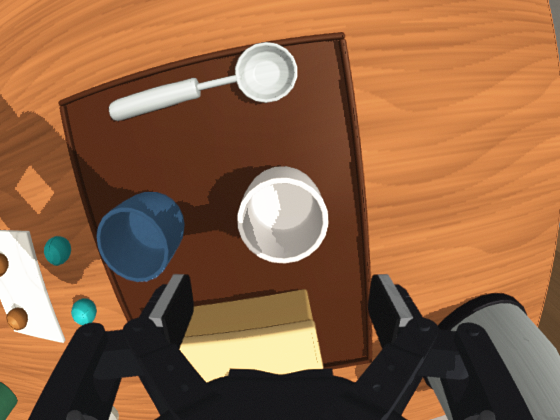

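The wrist view shows the cup rim centred at about (283,217), between the fingers, with the blue cup clear on the left. I'll cast it and then grasp.

```bash
python3 - <<'E'
from plan import *
from h import *
from bench import env,monitor,eyes
f=load("w1")
print([cast(f,p,.068,True).round(4) for p in((283,217),(238,217),(328,217),(283,262),(283,172))])
env.movel([*CUP,.023],velocity=.15,guard=15)
env.close_gripper(effort=40)
s=monitor.sense();print(s["clock"],s["position"],s["finger_gap"],s["contact_force"])
g=eyes.grab_frame("wrist");cv2.imwrite("pics/w2.png",g["frame"][:,:,::-1])
env.movel([*CUP,.06],velocity=.1)
s=monitor.sense();print(s["clock"],s["position"],s["finger_gap"],s["contact_force"])
g=eyes.grab_frame("scene");cv2.imwrite("pics/s2.png",g["frame"][:,:,::-1])
E
```

```text
[array([0.5242, 0.3996, 0.068 ]), array([0.5178, 0.3669, 0.068 ]), array([0.5305, 0.4324, 0.068 ]), array([0.5607, 0.3927, 0.068 ]), array([0.4911, 0.406 , 0.068 ])]
2.875 [0.52812068 0.39676035 0.02475993] 0.798370962245572 [-1.68174515  0.98437379  5.58604563]
3.4417 [0.52729561 0.39606382 0.05974551] 0.7920817220179315 [-0.40709651 -0.18708621 -2.30521539]
```

View pics/s2.png

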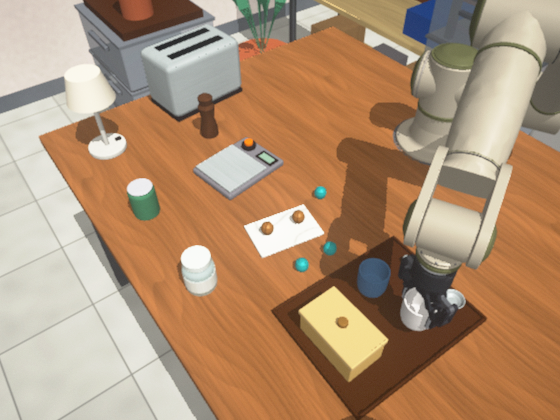

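View pics/w2.png

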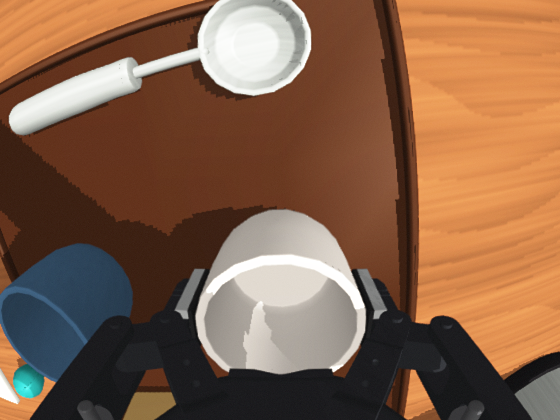

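```bash
python3 - <<'E'
from plan import *
from h import *
from bench import env,monitor,eyes
env.movel([*CUP,.18],velocity=.25)
env.reach([*PAN,.13],quat(79))
env.movel([*PAN,.058],velocity=.12); env.hold(.2)
f=eyes.grab_frame("wrist");cv2.imwrite("pics/w3.png",f["frame"][:,:,::-1])
f=eyes.grab_frame("scene");cv2.imwrite("pics/s3.png",cv2.resize(f["frame"][90:230,160:360,::-1],None,fx=4,fy=4))
s=monitor.sense();print(s["clock"],s["position"],s["finger_gap"],s["contact_force"])
print(env.movel([*PAN,.0445],velocity=.02,guard=4))
s=monitor.sense();print(s["clock"],s["position"],s["finger_gap"],s["contact_force"])
E
```

```text
7.4583 [ 0.56816662 -0.24010736  0.05848485] 0.794463625530186 [-0.73059069  0.31782916 -2.04737562]
True
8.0167 [ 0.56778683 -0.23995249  0.04676991] 0.7899597172982501 [-0.66687395  0.68043677  4.72029708]
```

View pics/s3.png

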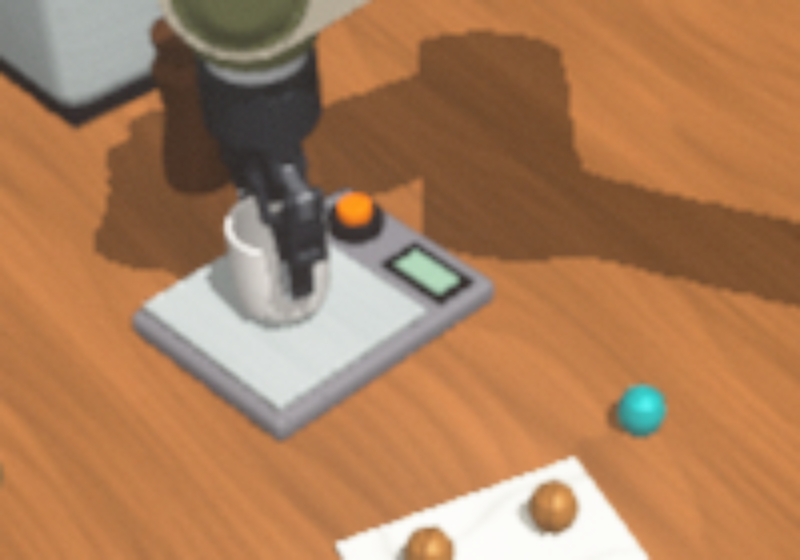

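View pics/w3.png

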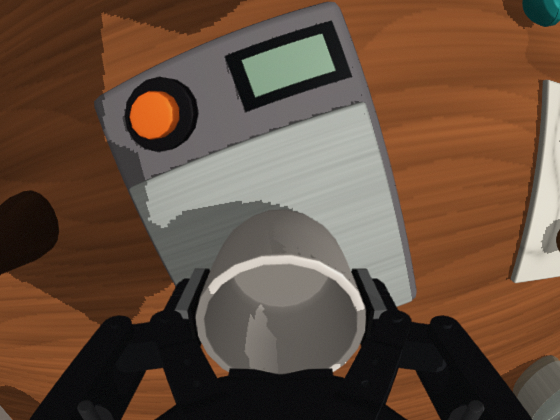

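It touched down at the expected height (0.0468). Release, retreat, and look.

```bash
python3 - <<'E'
from plan import *
from h import *
from bench import env,monitor,eyes
env.hold(.2);env.release()
p=monitor.sense()["position"]
env.movel([p[0],p[1],.17],velocity=.15); env.hold(.15)
f=eyes.grab_frame("wrist");cv2.imwrite("pics/w4.png",f["frame"][:,:,::-1])
hsv=cv2.cvtColor(f["frame"],cv2.COLOR_RGB2HSV).astype(int)
m=(hsv[...,0]<22)&(hsv[...,1]>185)&(hsv[...,2]>150)
m[:, 350:]=0
for c,q,l in blobs(m,150): print("orange",c.round(1),q,cast(f,c,.042,True).round(4))
np.savez("pics/w4.npz",**f)
s=monitor.sense();print(s["clock"],s["position"],s["finger_gap"])
E
```

```text
orange [200.8 112.4] [187  98  29  30 669] [ 0.4757 -0.289   0.042 ]
9.7167 [ 0.56706231 -0.2394454   0.16918177] 1.0004476884397904
```

View pics/w4.png

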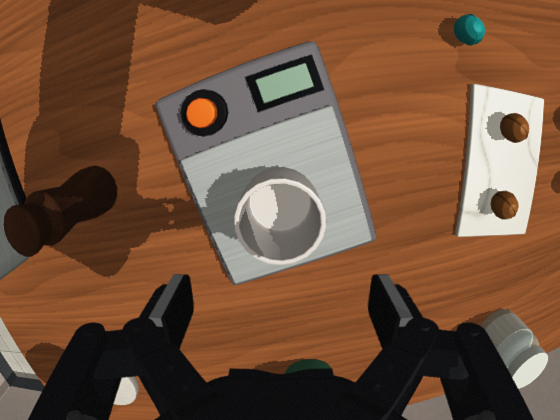

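The cup stands upright on the pan at rim (281,221). The button casts to (0.4757, -0.289), matching the earlier fixes. Press tare.

```bash
python3 - <<'E'
from plan import *
from h import *
from bench import env,monitor,eyes
B=(.4757,-.2888)
env.close_gripper(effort=30)
env.reach([*B,.12],quat(79))
env.movel([*B,.055],velocity=.12); env.hold(.1)
s=monitor.sense();print(s["clock"],s["position"],s["contact_force"])
for z in(.0375,.0365,.0355,.0348):
    h=env.movel([*B,z],velocity=.02,guard=9); s=monitor.sense();print(h,s["position"],s["contact_force"])
    if h or s["position"][2]<.0362: break
env.hold(.4); s=monitor.sense();print(s["position"],s["contact_force"])
f=eyes.grab_frame("wrist");cv2.imwrite("pics/w5.png",f["frame"][:,:,::-1])
f=eyes.grab_frame("scene");cv2.imwrite("pics/s5.png",cv2.resize(f["frame"][90:230,160:360,::-1],None,fx=4,fy=4))
env.movel([*B,.12],velocity=.12); s=monitor.sense();print(s["clock"],s["position"],s["contact_force"])
E
```

```text
11.8083 [ 0.47628432 -0.28912284  0.05599044] [0.35540073 0.1871795  0.18699772]
False [ 0.47566006 -0.28879293  0.03763073] [-1.73025303  1.19373572  2.87629977]
False [ 0.47567815 -0.28877728  0.03652601] [-2.1367735   0.05696112  2.98997755]
False [ 0.47570532 -0.28883885  0.03598723] [-3.67699121  1.89002915  8.74463474]
[ 0.47570621 -0.28881996  0.03595754] [-3.60046508  1.815086    8.69427241]
14.6917 [ 0.47538713 -0.28852071  0.11914785] [ 0.36381373  0.02442308 -0.23989635]
```

View pics/s5.png

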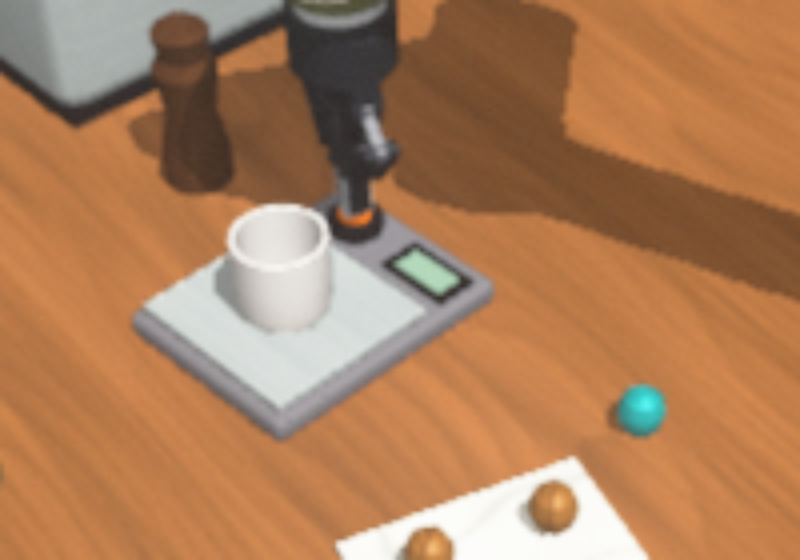

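View pics/w5.png

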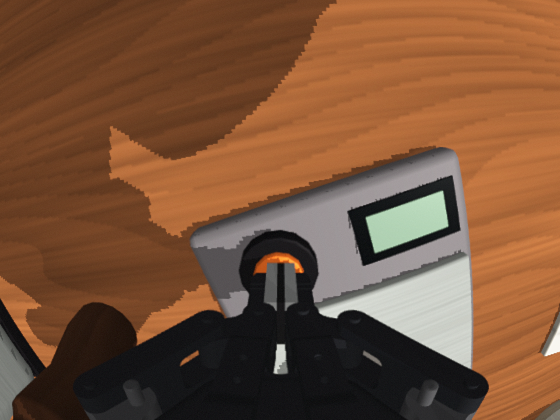

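The tare button bottomed out (z 0.036, 8.7 N, held 0.4 s) and was released, with the cup untouched. Now for the first walnut.

```bash
python3 - <<'E'
from plan import *
from h import *
from bench import env,monitor,eyes
env.release()
env.reach([*WA,.12],quat(79)); env.hold(.15)
f=eyes.grab_frame("wrist");cv2.imwrite("pics/w6.png",f["frame"][:,:,::-1]);np.savez("pics/w6.npz",**f)
hsv=cv2.cvtColor(f["frame"],cv2.COLOR_RGB2HSV).astype(int)
m=(hsv[...,0]<22)&(hsv[...,1]>110)
for c,q,l in blobs(m,150):
    if q[4]<3000: print("brown",c.round(1),q,cast(f,c,.025,True).round(4))
s=monitor.sense();print(s["clock"],s["position"])
f=eyes.grab_frame("top");hsv=cv2.cvtColor(f["frame"],cv2.COLOR_RGB2HSV).astype(int)
c=[(b[0].round(1),b[1]) for b in blobs((hsv[...,0]<22)&(hsv[...,1]>185)&(hsv[...,2]>150),15) if 370<b[0][0]<400];print("btn up?",c)
E
```

```text
brown [283.6 103.3] [ 263   83   43   42 1418] [0.5345 0.0186 0.025 ]
brown [284.  215.9] [ 264  197   41   39 1250] [0.6186 0.0026 0.025 ]
brown [426.4 394. ] [402 375  46  39 970] [0.8782 0.1297 0.025 ]
brown [149.9 410.4] [140 394  21  26 292] [ 0.8425 -0.2127  0.025 ]
16.9 [6.17627218e-01 1.07148919e-04 1.20056301e-01]
btn up? [(array([383.1, 236.4]), array([378, 232,  11,  10,  88], dtype=int32))]
```

View pics/w6.png

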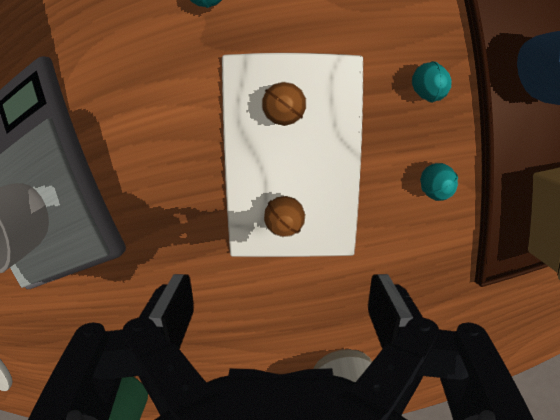

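Both brown nuts at (284,216) and (284,103) agree with the earlier fixes to about 1 mm, and the button is back up. Grasping A.

```bash
python3 - <<'E'
from plan import *
from h import *
from bench import env,monitor,eyes
A=(.618,.0018)
print(env.movel([*A,.013],velocity=.12,guard=10))
env.close_gripper(effort=25)
s=monitor.sense();print(s["clock"],s["position"],s["finger_gap"],s["contact_force"])
f=eyes.grab_frame("wrist");cv2.imwrite("pics/w7.png",f["frame"][:,:,::-1])
env.movel([*A,.16],velocity=.2)
env.reach([PAN[0],PAN[1],.16],quat(79)); env.hold(.1)
s=monitor.sense();print(s["clock"],s["position"],s["finger_gap"],s["contact_force"])
f=eyes.grab_frame("wrist");cv2.imwrite("pics/w8.png",f["frame"][:,:,::-1]);np.savez("pics/w8.npz",**f)
f=eyes.grab_frame("scene");cv2.imwrite("pics/s8.png",cv2.resize(f["frame"][70:230,160:360,::-1],None,fx=3.5,fy=3.5));np.savez("pics/s8.npz",**f)
E
```

```text
False
18.5417 [0.61816202 0.00179019 0.01339146] 0.35297303248962353 [-0.68615205 -0.02869224  3.35790078]
20.55 [ 0.56856026 -0.23843922  0.15991626] 0.35705800609046845 [-0.14378947 -0.00235672  0.55551318]
```

View pics/w7.png

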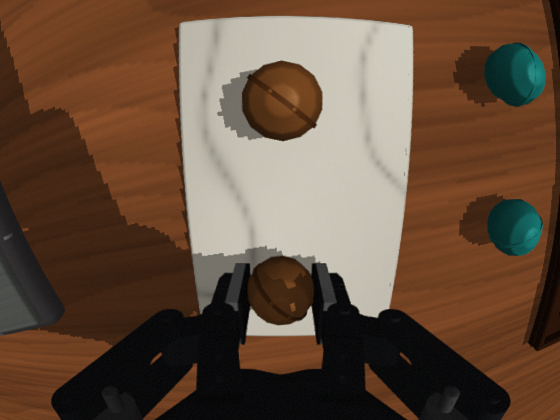

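View pics/w8.png

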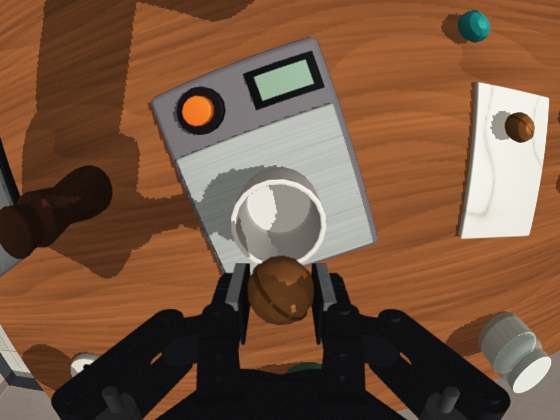

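View pics/s8.png

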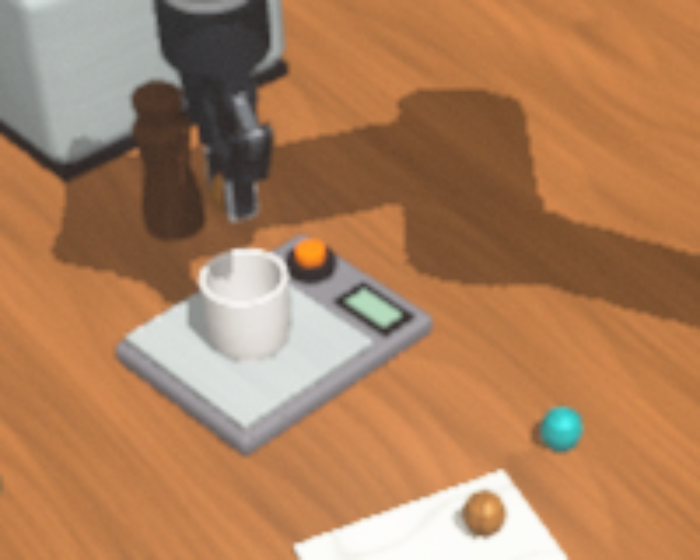

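```bash
python3 - <<'E'
from plan import *
from h import *
from bench import env,monitor,eyes
f=load("w8");print([cast(f,p,.090,True).round(4) for p in((279,223),(232,223),(326,223),(279,179),(279,267))])
a=np.radians(-11);u=np.array([np.cos(a),np.sin(a)])
P=np.array(PAN)+.006*u
print(env.movel([*P,.098],velocity=.1,guard=6)); env.hold(.2)
s=monitor.sense();print(s["clock"],s["position"],s["contact_force"])
f=eyes.grab_frame("wrist");cv2.imwrite("pics/w9.png",f["frame"][:,:,::-1])
f=eyes.grab_frame("scene");cv2.imwrite("pics/s9.png",cv2.resize(f["frame"][90:210,180:330,::-1],None,fx=4.5,fy=4.5))
E
```

```text
[array([ 0.5654, -0.2388,  0.09  ]), array([ 0.5592, -0.2713,  0.09  ]), array([ 0.5717, -0.2063,  0.09  ]), array([ 0.5346, -0.2328,  0.09  ]), array([ 0.5996, -0.2454,  0.09  ])]
False
21.625 [ 0.57410872 -0.2413135   0.09868709] [0.45981611 0.8863324  0.4552204 ]
```

View pics/w9.png

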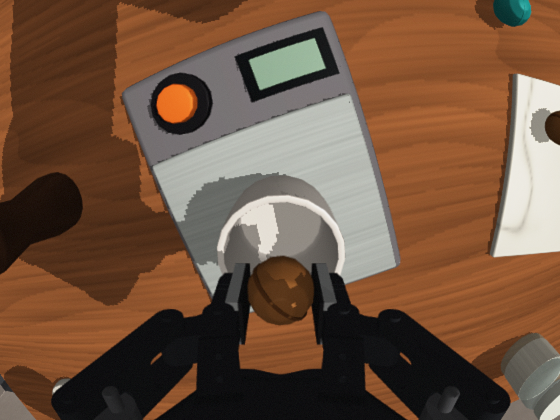

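View pics/s9.png

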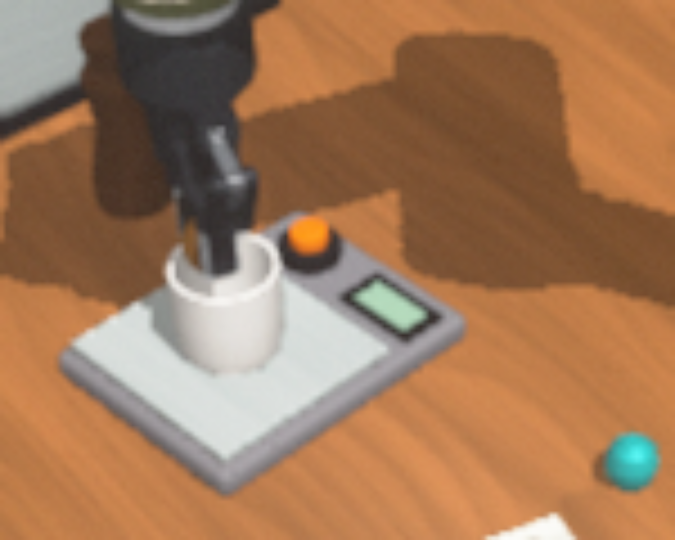

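```bash
python3 - <<'E'
from plan import *
from h import *
from bench import env,monitor,eyes
env.release(); env.hold(.1)
p=monitor.sense()["position"]
env.movel([p[0],p[1],.16],velocity=.2); env.hold(.1)
f=eyes.grab_frame("wrist");cv2.imwrite("pics/w10.png",f["frame"][:,:,::-1])
s=monitor.sense();print(s["clock"],s["position"],s["contact_force"])
E
```

```text
23.0167 [ 0.57343568 -0.240882    0.15875965] [ 0.17262111  0.06666207 -0.23330206]
```

View pics/w10.png

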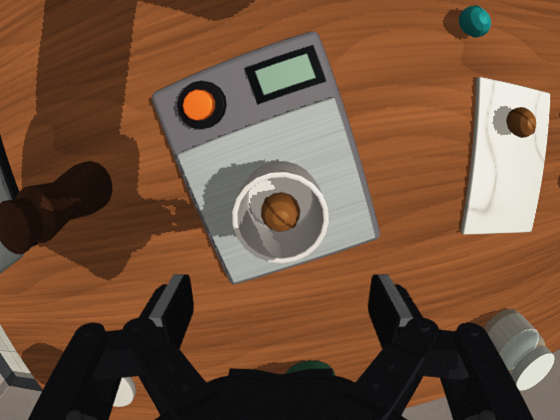

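Walnut A is in the cup at (281,211). On to B, casting A's position in the cup so B can go on the free side.

```bash
python3 - <<'E'
from plan import *
from h import *
from bench import env,monitor,eyes
B=(.534,.018)
f=eyes.grab_frame("wrist")
print("A at",cast(f,(281,211),.051,True).round(4),"rim",cast(f,(281,217),.090,True).round(4))
env.reach([*B,.10],quat(79)); env.hold(.1)
f=eyes.grab_frame("wrist");cv2.imwrite("pics/w11.png",f["frame"][:,:,::-1])
hsv=cv2.cvtColor(f["frame"],cv2.COLOR_RGB2HSV).astype(int)
for c,q,l in blobs((hsv[...,0]<22)&(hsv[...,1]>110),800):
    if q[4]<3000: print("brown",c.round(1),q,cast(f,c,.025,True).round(4))
print(env.movel([*B,.013],velocity=.12,guard=10))
env.close_gripper(effort=25)
s=monitor.sense();print(s["clock"],s["position"],s["finger_gap"],s["contact_force"])
env.movel([*B,.16],velocity=.2)
env.reach([PAN[0],PAN[1],.16],quat(79)); env.hold(.1)
s=monitor.sense();print(s["clock"],s["position"],s["finger_gap"])
f=eyes.grab_frame("wrist");cv2.imwrite("pics/w12.png",f["frame"][:,:,::-1])
E
```

```text
A at [ 0.574  -0.2404  0.051 ] rim [ 0.5657 -0.2388  0.09  ]
brown [282.9 223.8] [ 262  202   43   44 1473] [0.5347 0.0185 0.025 ]
brown [ 27.  378.4] [   0  353   64   67 2253] [ 0.693  -0.3664  0.025 ]
brown [132.7 401.3] [ 108  375   53   45 1590] [ 0.718  -0.1926  0.025 ]
brown [428.1 401.3] [ 401  375   53   45 1594] [0.7834 0.141  0.025 ]
False
25.6917 [0.53419465 0.0179473  0.01337057] 0.35466053684949345 [-1.21223445  0.51513303  4.73175326]
27.6917 [ 0.56832695 -0.23834948  0.16014619] 0.361089717955437
```

View pics/w12.png

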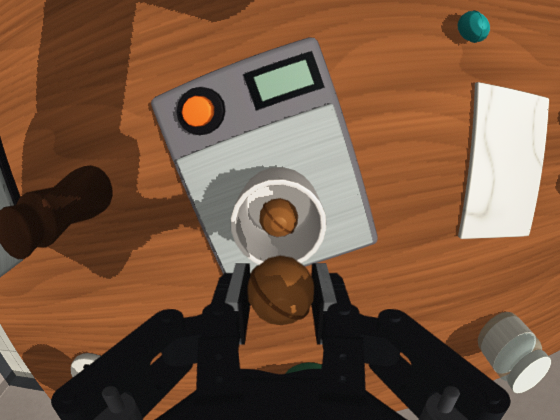

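```bash
python3 - <<'E'
from plan import *
from h import *
from bench import env,monitor,eyes
P=(.559,-.2377)
print(env.movel([*P,.16],velocity=.1),env.movel([*P,.098],velocity=.1,guard=6)); env.hold(.2)
s=monitor.sense();print(s["clock"],s["position"],s["contact_force"])
env.release(); env.hold(.2)
env.movel([*P,.17],velocity=.15); env.hold(.1)
f=eyes.grab_frame("wrist");cv2.imwrite("pics/w13.png",f["frame"][:,:,::-1])
env.reach([.42,0,.25],quat(79)); env.hold(.3)
f=eyes.grab_frame("scene");cv2.imwrite("pics/s13.png",f["frame"][:,:,::-1]);cv2.imwrite("pics/s13c.png",cv2.resize(f["frame"][110:210,180:330,::-1],None,fx=5,fy=5))
f=eyes.grab_frame("top");cv2.imwrite("pics/t13.png",f["frame"][:,:,::-1])
s=monitor.sense();print(s["clock"],s["contact_force"])
E
```

```text
False False
28.9583 [ 0.5592542  -0.23786373  0.09865112] [ 0.17109312 -0.07571939 -0.67557358]
32.0333 [0.79945936 0.32371243 0.70458464]
```

View pics/w13.png

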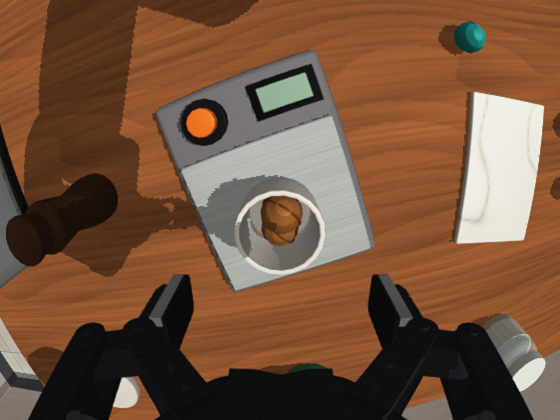

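View pics/s13.png

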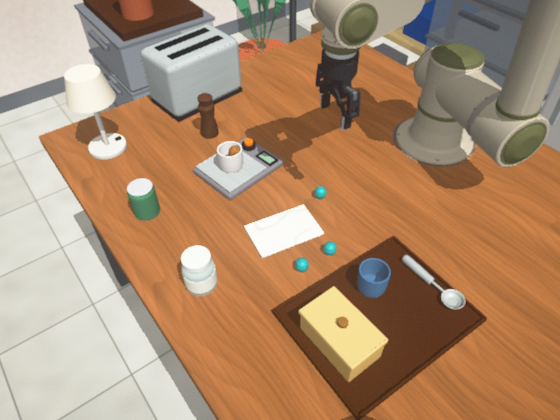

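View pics/t13.png

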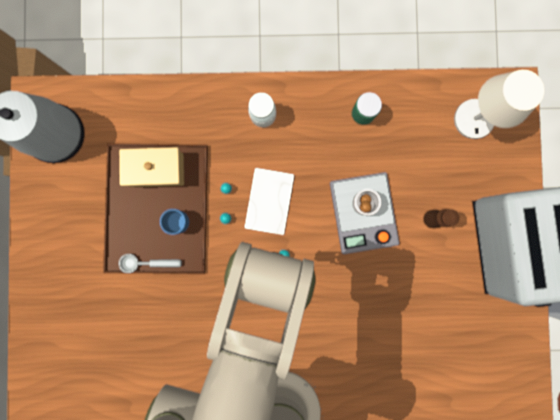

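View pics/s13c.png

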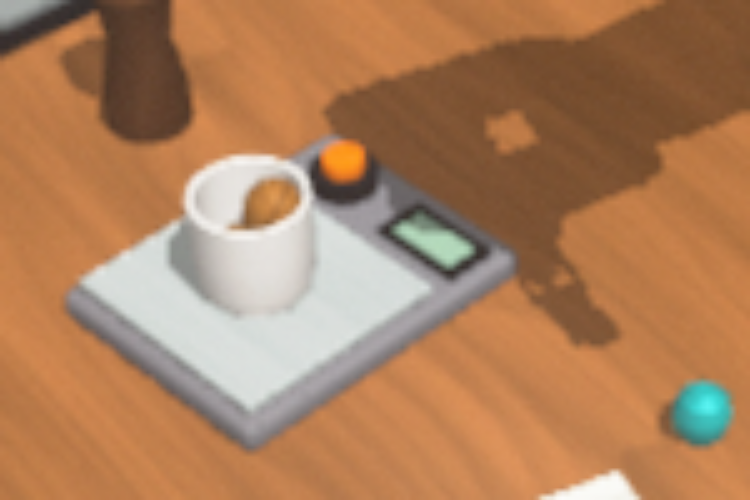

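Both walnuts are in the cup, B leaning on A against the wall and below the rim. The cup is upright on the pan at top (367,203). The blue cup, spoon, box and mill are at their original pixels, and the arm is clear. Handing in.

```bash
python3 - <<'E'
from bench import job,monitor
print(job.hand_in(), monitor.sense()["clock"])
E
```

```text
the job is handed in; nothing more can be done
the job is handed in; nothing more can be done
```

The white cup is on the pan with both walnuts in it, and the job is handed in. My last clock reading before hand-in was about 32 s of the 72 s allowed.

- **Cup:** I set it down on the pan under a force guard and let go of it. It stands upright, about 2 mm from the measured pan centre.
- **Tare:** I pressed it once with only the empty cup on the pan. It went fully down at about 9 N, held for 0.4 s, and the next top view showed it back up.
- **Walnuts:** I released A and then B from a few millimetres above the rim. Both are inside, with B leaning on A and the cup wall, below the rim.

In the last pictures the blue cup, spoon, bamboo box and pepper mill are where they started, and the arm is clear of everything. No check failed. The different position measurements differed by 1–4 mm, the largest being the wrist view of the cup, and the grasps and the set-down worked as planned. I did not read the scale's display, so I confirmed the tare only by how far the button went and the force on it.

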